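# Peg the hob length gauge and hold its sprung pointer at the mark

## Robot

A 7-joint arm with a two-finger parallel gripper is mounted at the origin on the work surface. World frame = base frame: x ahead of the robot, y to its left, z up, the work surface at z = 0. Lengths are in m, angles in degrees, forces in N, time in s.
With the tool pointing down it reaches from about 0.4 to 0.85 m from the base axis. Payload 4.4 kg.
Tool frame: the origin (TCP) lies at the very end of the fingers, on their centre line; the grasp point (between the pads) lies 19 mm behind it; z points along the fingers, y is the line along which they close (so a half turn about z gives the same grasp; the last joint's range is limited). The gripper opens to 94 mm and grips with 3 to 60 N. Pads are 16 mm wide; open, the fingers measure 119 mm over their backs; the gripper's body (75 mm by 177 mm) begins 78 mm behind the grasp point.
Start: joints at [-75.046, 36.005, 2.206, 86.941, -1.547, 57.084, -1.146], TCP at [0.209, 0.616, 0.205] pointing down, gripper open.
Joint ranges: [-175.42, 175.42], [-21.48, 121.26], [-71.46, 75.88], [10.55, 141.38], [-63.04, 243.04], [13.31, 113.54], [-168.57, 168.57]. Speed limits (degrees/s): [147.25, 147.25, 180, 180, 180, 180, 180].

## Interface

Orientations are given as [roll, pitch, yaw] about the fixed x, y, z axes, in that order (R = Rz(yaw) Ry(pitch) Rx(roll)).
In Python, from cell import arm, viewer gives the robot as it stands.
- The arm moves only by the shell command python3 -m inch 'ROWS'. ROWS is JSON, a list of rows, each an object of numbers: "tx", "ty", "tz": the shift along the tool's x, y, z in m; "spin": the turn about the tool's z in rad; "claw": the closure, from 0 (fully open) to 1 (shut). A call has 1 to 20 rows; each row shifts and turns the commanded pose from where the row before left it, along the tool's axes as they then stand; what a row does not reach is not made up. A row lasts 1/12 s, in which the tool goes at most 41.7 mm and 7.16 degrees, less where a joint would pass 70% of its speed; a pose out of reach is approached as far as the arm can. A call with a gripper value outside its range is refused whole. The fingers move at their own pace and stop on an object; the grip force is fixed at half the most. Time passes only in rows, so rows that do not move let the fingers close. It gives the time, the measured TCP pose, the force, the opening and the grip force at its end, in the units of the state.
- arm.get_obs(): the state, without advancing time (a new reading comes with each control period).
- viewer.capture(name): name is "scene" or "side" or "wrist"; returns the picture (420x560x3 uint8, red, green, blue); there is no depth.
- viewer.camera_model(name): a dict with "fx", "fy", "cx", "cy" (pixels), "R" (3x3) and "t" (3): a world point X has camera coordinates R X + t. Camera axes: x right, y down, z forward; pixel columns grow to the right and rows downward; lengths in m; the calibration is good to about 2 mm. A picture is of the moment at which its call begins: read the wrist's pose just before it. camera_model takes no time and is no camera call; for the wrist camera it gives the pose at the moment of the call.
- arm.job_done(): hands the job in; it is judged then, once.
The state is a dict: "time_s": time; "joint_positions": joint angles; "joint_vel": joint speeds; "joint_torque": joint torques, N m; "position": TCP position; "tool_rot": TCP orientation; "force": force on the tool from outside, world axes, zero at the start; "torque": the same for the moment, N m; "gripper_width": finger opening in m; "grasp_force": force on a finger pad.
Only numpy, scipy, OpenCV 4.12 (cv2) and the standard library are available. Lean on these libraries where they do the work, as an engineer would, in place of code of your own. Each camera call takes 0.05 s, during which the arm holds its last target. There are 200 camera calls.

## Task

On the inspection bench, drive the length gauge's locating peg fully home with the mallet held in the gripper, not with the fingers themselves, and stand the mallet back upright on the bare table, on its head's face. Then take the knob of the gauge's telescoping rod, pull it out against its spring until the pointer's tip is level with the upright blade that marks the length, and finish while still holding it there. Leave the rod in until the peg is home, and do not disturb the other things.

Things in the scene. Friction and masses are not known exactly. Their poses are not given: they have to be found in the camera images.
- gauge: length gauge, fixed: aluminium plate 12 mm thick. Origin on the table under the rod's axis; plate spans x -140..60, y -175..195 mm. The rod's axis is parallel to its +y, at x 0, 55 mm above the table, in a steel tube 26 mm across (y -95..0, top at 70 mm). A hob lies in V-blocks along y at x -100 (y -76..76, top at 67 mm). Peg at x 0, y -140 mm
- peg (a joint): travel of the locating peg, in m, grows downward: starts at 0 to 0.003, 0.012 is fully home (underside of its cap on the plate). Its spring and tight friction resist with 5 to 7 N; the friction keeps it where it is driven
- peg_top (a point): centre of the top of the peg's flat round steel cap (20 mm across, 6 mm thick); 42 mm above the table when the joint is 0, 30 mm above it when home
- mallet_grip (a point): mallet, about 0.3 kg, standing on a face of its head (black cylinder 44 mm across, 56 mm tall, steel band). This point: mid-section of the level wooden handle (18 wide, 20 mm high), 28 mm above the standing face, 52 mm from the head's axis; grip here from above. x axis runs from handle to head: head at x +52, handle's end at x -70 mm
- mallet_face (a point): centre of the lower, striking face of the mallet's head, on which it stands; same axes as mallet_grip (x from handle to head, z up)
- mallet: the mallet; origin and axes as mallet_face
- rod (a joint): extension of the telescoping rod in m: 0 drawn in, grows as it is pulled out along the gauge's +y; end stop 0.095. Its spring pulls back with 5 N at 0 and 10 N at 0.09, and draws the rod in when let go
- knob (a point): centre of the rod's black knob, a block 22 mm wide (gauge x), 30 long (y), 26 high, with a round flange 32 mm across, 5 mm thick at its outer (+y) end, 15 to 20 mm from this point; 55 mm above the table
- pointer (a point): tip of the rod's steel pointer, 53 mm beyond the knob's centre along the gauge's +y; moves with the rod. Gauge axes
- mark: length mark: thin upright steel blade on a small foot on the plate, fixed, at a different place each time, on the gauge's +x side of the pointer's path. Blade 3 mm thick (y), x +11..+37 mm, top 63 mm above the table. Origin under the rod's axis, at mid-thickness, 12 mm above the table; axes parallel to the gauge's: the tip is level with the mark when its y here is 0
- mark_edge (a point): middle of the blade's upright edge nearest to the rod, 11 mm beside the rod's axis, 55 mm above the table
- hob_standing: standing gear hob, toothed steel cylinder 48 mm across, 80 mm tall plus a 20 mm stub; origin at its underside. Bystander
- ring_gauge: steel ring 64 mm across, 18 mm tall, lying flat; origin at its underside. Bystander
- bush: brass bush 32 mm across, 22 mm tall, loose on the gauge's plate beside the tube; origin at its underside. Bystander
- oil_jar: jar 52 mm across, 75 mm tall; origin at its underside. Bystander
- screwdriver: screwdriver lying on the table. Bystander
- spanner: spanner lying on the table. Bystander
- loupe: black loupe, 40 mm across, 38 mm tall; origin at its underside. Bystander
Mind the look-alikes: they are no part of the job. What is shaped like the mallet but blue is not meant.

How it is judged:
By the outcome, as a careful person would: the job done as asked, in the order asked, and still so for the second after the job is handed in, while the arm keeps its last pose, push and grip.
It also fails if it takes over 64 s, if anything falls off the work surface, if the arm or the gripper's body presses on something with over 40 N, if the wrist force passes 120 N, or if a joint passes its speed limit or range.

## Working session

There is one attempt and no reset: what is moved stays moved. The work goes in short steps, Python scripts to look and compute and a shell command to move; the robot and the scene stay as the last step left them, time stands still between calls to the robot, and variables do not carry over. Pictures are saved under pics/ and viewed, at most 10 in all, crops included, and the job is handed in when it is done.

```bash
mkdir -p pics; ls; cat > h.py <<'E'
import numpy as np, cv2
from cell import arm, viewer
def snap(n,f):
    m=viewer.camera_model(n); im=viewer.capture(n); cv2.imwrite('pics/'+f+'.png',im[:,:,::-1]); np.savez('pics/'+f+'.npz',**{k:np.array(v) for k,v in m.items()}); return im
def ray(f,u,v,z):
    m=np.load('pics/'+f+'.npz'); R,t=m['R'],m['t']; c=-R.T@t
    d=R.T@np.array([(u-m['cx'])/m['fx'],(v-m['cy'])/m['fy'],1]); return c+d*(z-c[2])/d[2]
def proj(f,X):
    m=np.load('pics/'+f+'.npz'); p=m['R']@np.array(X)+m['t']; return np.array([m['fx']*p[0]/p[2]+m['cx'],m['fy']*p[1]/p[2]+m['cy']])
def crop(f,x0,y0,w,h,s,o):
    im=cv2.imread('pics/'+f+'.png')[y0:y0+h,x0:x0+w]; cv2.imwrite('pics/'+o+'.png',cv2.resize(im,None,fx=s,fy=s,interpolation=cv2.INTER_CUBIC))
E
python3 - <<'E'
from h import *
o=arm.get_obs(); print({k:o[k] for k in('time_s','position','tool_rot','force','gripper_width')})
a=snap('scene','sc0'); b=snap('side','sd0'); c=snap('wrist','wr0')
for n in('scene','side','wrist'):
    m=viewer.camera_model(n); print(n,m['fx'],(-np.array(m['R']).T@np.array(m['t'])).round(3))
E
```

```text
pics
{'time_s': 0.0, 'position': array([0.20840351, 0.61496137, 0.204543  ]), 'tool_rot': array([-1.79889575e+02,  1.28673845e-03,  1.61274941e+02]), 'force': array([ 0.04368933, -0.49149867,  0.28149553]), 'gripper_width': 0.09425208832240882}
scene 416.91067339554587 [ 1.04  -0.185  0.889]
side 410.88678872153673 [0.382 0.785 0.706]
wrist 352.91514940983365 [0.139 0.639 0.383]
```

View pics/sc0.png

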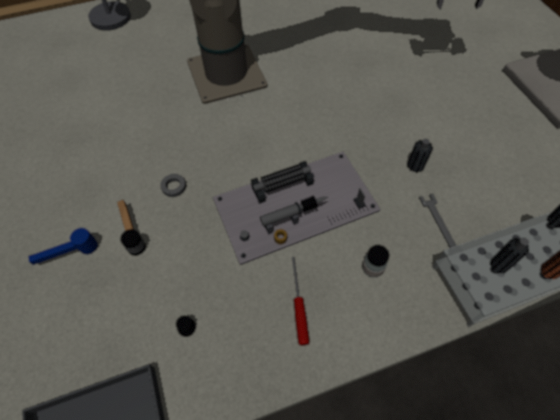

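View pics/sd0.png

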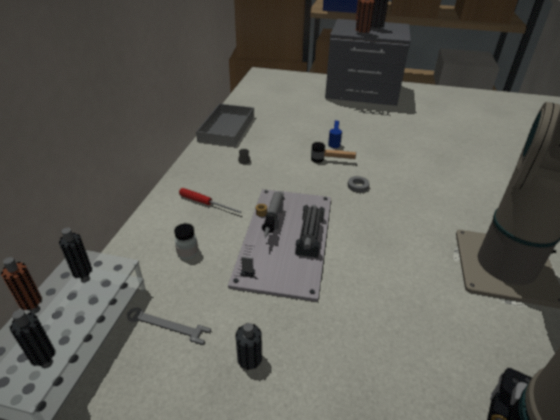

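The scene shows the gauge plate at about (297,205), with the peg at (245,235), knob at (309,203) and mark blade at (360,198). There are two mallet shapes: black head with a wooden handle at (133,240)/(124,205), and all blue at (85,240). The black one fits, because the blue one is excluded. I'll confirm this in an enlarged crop.

```bash
python3 - <<'E'
from h import *
a=cv2.imread('pics/sc0.png')
A=cv2.resize(a[185:265,65:165],None,fx=4,fy=4,interpolation=cv2.INTER_CUBIC)
B=cv2.resize(a[150:260,210:385],None,fx=4.5,fy=4.5,interpolation=cv2.INTER_CUBIC)
cv2.imwrite('pics/cA.png',A); cv2.imwrite('pics/cB.png',B)
E
```

```text
(no output)
```

View pics/cA.png

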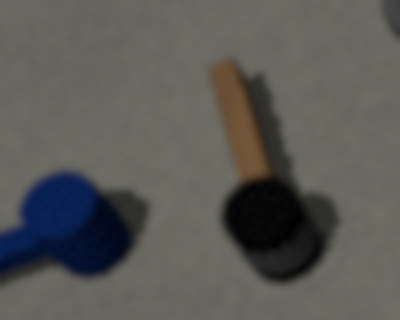

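View pics/cB.png

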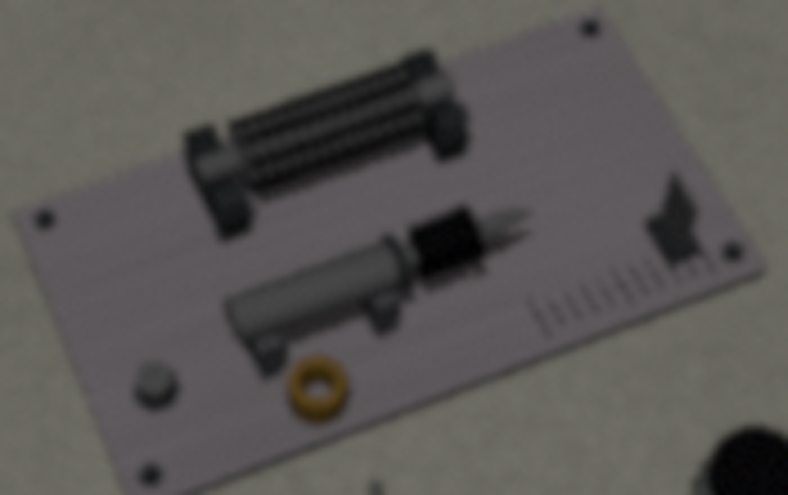

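Crop A shows the black-headed mallet (head top centre about (131,239), wooden handle end about (120.5,201)). The blue one beside it is the look-alike. Crop B shows the plate corners, the peg cap (245,234), the knob and pointer, and the blade at about (360,195).

```bash
python3 - <<'E'
from h import *
B=lambda u,v:(210+u/4.5,150+v/4.5); A=lambda u,v:(65+u/4,185+v/4)
g=np.array([[-.14,-.175],[-.14,.195],[.06,.195],[.06,-.175]])
px=[B(15,213),B(603,8),B(765,268),B(128,492)]
w=np.array([ray('sc0',*p,.012)[:2] for p in px])
M=g-g.mean(0);W=w-w.mean(0)
a=np.arctan2((M[:,0]*W[:,1]-M[:,1]*W[:,0]).sum(),(M*W).sum())
R=np.array([[np.cos(a),-np.sin(a)],[np.sin(a),np.cos(a)]]);t=w.mean(0)-R@g.mean(0)
print('gauge yaw',np.degrees(a),t,'res mm',((g@R.T+t-w)*1e3).round(1).tolist())
loc=lambda p,z:(R.T@(ray('sc0',*p,z)[:2]-t)*1e3).round(1)
print('peg',loc(B(156,376),.041),'tip',loc(B(530,213),.055),'knob',loc(B(445,235),.068),'blade top',loc(B(676,178),.063))
print('peg world',R@[0,-.14]+t)
h=ray('sc0',*A(265,215),.056);e=ray('sc0',*A(222,65),.038);n=ray('sc0',*A(252,180),.038)
print('mallet head',h,'end',e,n,'dist',np.linalg.norm((h-e)[:2]),'yaw h->H',np.degrees(np.arctan2(*(h-e)[1::-1])),np.degrees(np.arctan2(*(n-e)[1::-1])))
d=(h-e)[:2];d/=np.linalg.norm(d);print('grip',h[:2]-.052*d)
E
```

```text
gauge yaw 2.1406933823576577 [0.56572681 0.02019614] res mm [[-6.9, -0.4], [-2.0, 1.4], [1.2, 1.7], [7.7, -2.6]]
peg [  10.1 -139.2] tip [ 1.2 75.3] knob [ 3.9 24.2] blade top [ 15.3 153.2]
peg world [ 0.5709563  -0.11970616]
mallet head [ 0.51267225 -0.36426052  0.056     ] end [ 0.38886736 -0.37584258  0.038     ] [ 0.47552425 -0.37149573  0.038     ] dist 0.12434546782311903 yaw h->H 5.344517028784319 2.8716411738698415
grip [ 0.46089831 -0.36910402]
```

```bash
r='{"tx":-0.0306,"ty":-0.0227}'; python3 -m inch '[{"tx":-0.0306,"ty":-0.0227},{"tx":-0.0306,"ty":-0.0227},{"tx":-0.0306,"ty":-0.0227},{"tx":-0.0306,"ty":-0.0227},{"tx":-0.0306,"ty":-0.0227},{"tx":-0.0306,"ty":-0.0227},{"tx":-0.0306,"ty":-0.0227},{"tx":-0.0306,"ty":-0.0227},{"tx":-0.0306,"ty":-0.0227},{"tx":-0.0306,"ty":-0.0227},{"tx":-0.0306,"ty":-0.0227},{"tx":-0.0306,"ty":-0.0227},{"tx":-0.0306,"ty":-0.0227},{"tx":-0.0306,"ty":-0.0227},{"tx":-0.0306,"ty":-0.0227},{"tx":-0.0306,"ty":-0.0227},{"tx":-0.0306,"ty":-0.0227},{"tx":-0.0306,"ty":-0.0227},{"tx":-0.0306,"ty":-0.0227},{}]'
python3 - <<'E'
from h import *
o=arm.get_obs(); print(o['joint_positions'],o['joint_vel'].max())
a=snap('wrist','wr1')
for n in [(.566,.02,.012),(.58,-.12,.04)]: print(proj('wr1',n))
E
```

```text
[-75.04562808  36.046848     2.20176326  86.98016768  -1.54629849
  57.08453     -1.14491023] 0.06904597350979497
[-33.48091973 543.97018302]
[-131.2843811   596.71430491]invalid input
```

View pics/wr1.png

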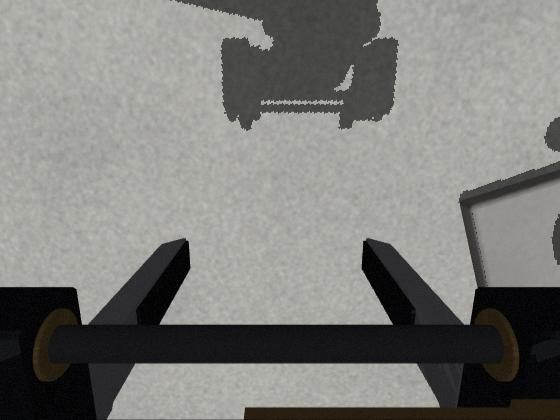

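The wrist view shows only the bare table and the rack; the move was refused and the arm has not moved. I'll resend it with complete rows.

```bash
python3 -m inch '[{"tx":-0.0306,"ty":-0.0227},{"tx":-0.0306,"ty":-0.0227},{"tx":-0.0306,"ty":-0.0227},{"tx":-0.0306,"ty":-0.0227},{"tx":-0.0306,"ty":-0.0227},{"tx":-0.0306,"ty":-0.0227},{"tx":-0.0306,"ty":-0.0227},{"tx":-0.0306,"ty":-0.0227},{"tx":-0.0306,"ty":-0.0227},{"tx":-0.0306,"ty":-0.0227},{"tx":-0.0306,"ty":-0.0227},{"tx":-0.0306,"ty":-0.0227},{"tx":-0.0306,"ty":-0.0227},{"tx":-0.0306,"ty":-0.0227},{"tx":-0.0306,"ty":-0.0227},{"tx":-0.0306,"ty":-0.0227},{"tx":-0.0306,"ty":-0.0227},{"tx":-0.0306,"ty":-0.0227},{"tx":-0.0306,"ty":-0.0227},{"tx":0}]'
python3 - <<'E'
from h import *
o=arm.get_obs(); print(o['joint_positions'],o['position'],o['tool_rot'])
m=viewer.camera_model('wrist');R=np.array(m['R']);print(-R.T@np.array(m['t']),R[2])
for n in [(.566,.02,.012),(.58,-.12,.04),(.55,.2,.012)]:
    p=R@n+np.array(m['t']);print(m['fx']*p[0]/p[2]+m['cx'],m['fy']*p[1]/p[2]+m['cy'])
E
```

```text
[-75.04757758  36.03891416   2.20450388  86.97149677  -1.54759082
  57.08512535  -1.14541911] [0.20849119 0.61524607 0.20491776] [-1.79934154e+02 -6.31341981e-05  1.61276669e+02]
[0.13882741 0.63946364 0.3835679 ] [ 0.23954967 -0.08262504 -0.96736191]
-33.588095801684744 543.9714482475888
-131.4169011233323 596.7497280287582
72.79570126277079 506.42714907475545invalid input
```

```bash
python3 -m inch '[{"tx":-0.0306,"ty":-0.0227,"tz":0.0,"spin":0.0,"claw":0.0}]'; python3 -m inch '[{"tx":-0.0306,"ty":-0.0227,"tz":0,"spin":0,"claw":0},{"tx":-0.0306,"ty":-0.0227,"tz":0,"spin":0,"claw":0},{"tx":-0.0306,"ty":-0.0227,"tz":0,"spin":0,"claw":0},{"tx":-0.0306,"ty":-0.0227,"tz":0,"spin":0,"claw":0},{"tx":-0.0306,"ty":-0.0227,"tz":0,"spin":0,"claw":0},{"tx":-0.0306,"ty":-0.0227,"tz":0,"spin":0,"claw":0},{"tx":-0.0306,"ty":-0.0227,"tz":0,"spin":0,"claw":0},{"tx":-0.0306,"ty":-0.0227,"tz":0,"spin":0,"claw":0}]'
```

```text
time_s: 0.28
position: [0.2235, 0.59, 0.2047]
tool_rot: [179.8, -0.3, 161.8]
force: [-0.8, 0.1, -0.1]
gripper_width: 0.0939
grasp_force: 0.0
time_s: 0.95
position: [0.4046, 0.332, 0.2055]
tool_rot: [180.0, 0.0, 161.3]
force: [0.5, 0.7, 0.9]
gripper_width: 0.0937
grasp_force: 0.0
```

```bash
python3 -m inch '[{"tx":-0.0306,"ty":-0.0227,"tz":0,"spin":0,"claw":0},{"tx":-0.0306,"ty":-0.0227,"tz":0,"spin":0,"claw":0},{"tx":-0.0306,"ty":-0.0227,"tz":0,"spin":0,"claw":0},{"tx":-0.0306,"ty":-0.0227,"tz":0,"spin":0,"claw":0},{"tx":-0.0306,"ty":-0.0227,"tz":0,"spin":0,"claw":0},{"tx":-0.0306,"ty":-0.0227,"tz":0,"spin":0,"claw":0},{"tx":-0.0306,"ty":-0.0227,"tz":0,"spin":0,"claw":0},{"tx":-0.0306,"ty":-0.0227,"tz":0,"spin":0,"claw":0},{"tx":-0.0306,"ty":-0.0227,"tz":0,"spin":0,"claw":0},{"tx":-0.0306,"ty":-0.0227,"tz":0,"spin":0,"claw":0},{"tx":0,"ty":0,"tz":0,"spin":0,"claw":0},{"tx":0,"ty":0,"tz":0,"spin":0,"claw":0}]'
python3 - <<'E'
from h import *
o=arm.get_obs(); print(o['joint_positions'])
snap('wrist','wr1')
for n in [(.566,.02,.012),(.58,-.12,.04),(.55,.2,.012)]: print(proj('wr1',n))
E
```

```text
time_s: 1.95
position: [0.6213, 0.0174, 0.2049]
tool_rot: [-179.9, -0.0, 161.0]
force: [0.2, 1.0, 1.1]
gripper_width: 0.094
grasp_force: 0.0
[-6.71767344 33.67956177  4.04702712 91.84043093 -2.67702911 54.60178944
 69.19282125]
[260.42382139 135.56561947]
[131.94764172 197.08206445]
[428.02634603  58.93136396]
```

View pics/wr1.png

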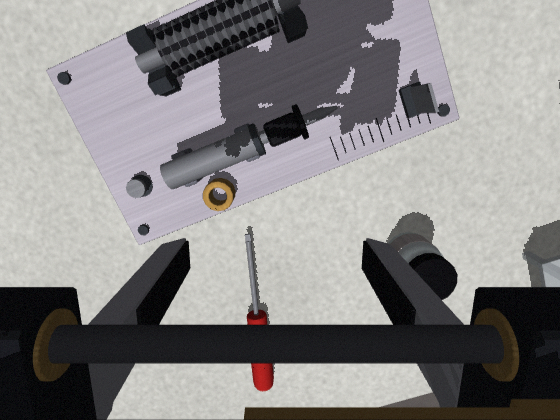

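The wrist picture shows the plate corners at about (48,69), (139,242) and (459,118), the peg cap top at about (136,184), the knob flange at (300,121), the pointer tip at about (340,106) and the blade foot at (418,98).

```bash
python3 - <<'E'
from h import *
f='wr1'
g=np.array([[-.14,-.175],[.06,-.175],[.06,.195]])
w=np.array([ray(f,*p,.012)[:2] for p in [(48,69),(139,241),(459,118)]])
M=g-g.mean(0);W=w-w.mean(0)
a=np.arctan2((M[:,0]*W[:,1]-M[:,1]*W[:,0]).sum(),(M*W).sum())
R=np.array([[np.cos(a),-np.sin(a)],[np.sin(a),np.cos(a)]]);t=w.mean(0)-R@g.mean(0)
print('yaw',np.degrees(a),t,((g@R.T+t-w)*1e3).round(1).tolist())
for n,p,z in [('peg',(136,184),.041),('flange',(300,108),.07),('tip',(340,106),.055),('blade foot',(418,98),.02),('tube left',(163,172),.055),('bush',(219,193),.034)]:
    q=ray(f,*p,z)[:2]; print(n,(R.T@(q-t)*1e3).round(1),q.round(4))
print('peg world',R@[0,-.14]+t,'knob',R@[0,.022]+t)
E
```

```text
yaw 2.717943909255175 [0.56521279 0.02311972] [[-3.3, -1.5], [2.7, -1.8], [0.6, 3.3]]
peg [  -2.4 -133.3] [ 0.5691 -0.1101]
flange [-10.3  40.6] [0.553  0.0632]
tip [ 1.4 75.5] [0.5631 0.0986]
blade foot [ 24.1 155.2] [0.582  0.1793]
tube left [ -3.6 -98.2] [ 0.5662 -0.0751]
bush [ 37.2 -62.5] [ 0.6053 -0.0376]
peg world [ 0.57185149 -0.11672279] knob [0.56416956 0.04509497]
```

```bash
python3 -m inch '[{"tx":0.0025,"ty":-0.0379,"tz":0,"spin":0,"claw":0},{"tx":0.0025,"ty":-0.0379,"tz":0,"spin":0,"claw":0},{"tx":0.0025,"ty":-0.0379,"tz":0,"spin":0,"claw":0},{"tx":0.0025,"ty":-0.0379,"tz":0,"spin":0,"claw":0},{"tx":0.0025,"ty":-0.0379,"tz":0,"spin":0,"claw":0},{"tx":0.0025,"ty":-0.0379,"tz":0,"spin":0,"claw":0},{"tx":0.0025,"ty":-0.0379,"tz":0,"spin":0,"claw":0},{"tx":0.0025,"ty":-0.0379,"tz":0,"spin":0,"claw":0},{"tx":0.0025,"ty":-0.0379,"tz":0,"spin":0,"claw":0},{"tx":0.0025,"ty":-0.0379,"tz":0,"spin":0,"claw":0},{"tx":0.0025,"ty":-0.0379,"tz":0,"spin":0,"claw":0},{"tx":0,"ty":0,"tz":0,"spin":0.1247,"claw":0},{"tx":0,"ty":0,"tz":0,"spin":0.1247,"claw":0},{"tx":0,"ty":0,"tz":0,"spin":0.1247,"claw":0},{"tx":0,"ty":0,"tz":0,"spin":0.1247,"claw":0},{"tx":0,"ty":0,"tz":0,"spin":0.1247,"claw":0},{"tx":0,"ty":0,"tz":0,"spin":0.1247,"claw":0},{"tx":0,"ty":0,"tz":0,"spin":0.1247,"claw":0}]'
python3 -m inch '[{"tx":0,"ty":0,"tz":0.002,"spin":0.1247,"claw":0},{"tx":0,"ty":0,"tz":0.002,"spin":0.1247,"claw":0},{"tx":0,"ty":0,"tz":0.002,"spin":0.1247,"claw":0},{"tx":0,"ty":0,"tz":0.002,"spin":0.1247,"claw":0},{"tx":0,"ty":0,"tz":0.002,"spin":0.1247,"claw":0},{"tx":0,"ty":0,"tz":0.002,"spin":0.1247,"claw":0},{"tx":0,"ty":0,"tz":0.002,"spin":0.1247,"claw":0},{"tx":0,"ty":0,"tz":0.002,"spin":0.1247,"claw":0},{"tx":0,"ty":0,"tz":0.002,"spin":0.1247,"claw":0},{"tx":0,"ty":0,"tz":0.002,"spin":0.1247,"claw":0},{"tx":0,"ty":0,"tz":0.002,"spin":0.1247,"claw":0},{"tx":0,"ty":0,"tz":0.002,"spin":0.1247,"claw":0},{"tx":0,"ty":0,"tz":0.002,"spin":0.1247,"claw":0},{"tx":0,"ty":0,"tz":0.002,"spin":0.1247,"claw":0},{"tx":0,"ty":0,"tz":0.002,"spin":0.1247,"claw":0},{"tx":0,"ty":0,"tz":0,"spin":0,"claw":0},{"tx":0,"ty":0,"tz":0,"spin":0,"claw":0}]'
python3 - <<'E'
from h import *
snap('wrist','wr2')
for n in [(.461,-.369,.038),(.5127,-.364,.056),(.389,-.376,.038)]: print(proj('wr2',n))
E
```

```text
time_s: 3.5
position: [0.4619, -0.3627, 0.2054]
tool_rot: [179.9, -0.1, 111.1]
force: [-0.8, -0.1, 0.5]
gripper_width: 0.0941
grasp_force: 0.0
time_s: 4.92
position: [0.4617, -0.3633, 0.175]
tool_rot: [-179.9, 0.0, 4.4]
force: [-0.8, -0.1, 0.6]
gripper_width: 0.0939
grasp_force: 0.0
[282.11724536 198.72911737]
[281.6234816  142.83571416]
[283.19771107 271.38889432]
```

View pics/wr2.png

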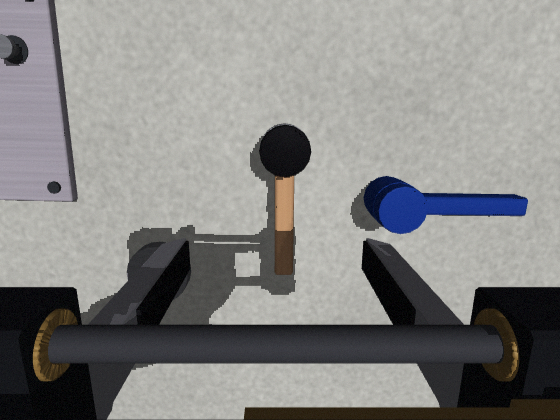

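The wrist picture shows the black-headed mallet (head top centre (285,150), handle end (284.5,273)), with the blue look-alike off to the right at (400,205).

```bash
python3 - <<'E'
from h import *
h=ray('wr2',285,150,.056)[:2];e=ray('wr2',284.5,273,.038)[:2];d=h-e;L=np.linalg.norm(d);d/=L
G=e+d*.070; G2=h-d*.05; o=arm.get_obs()
print(h,e,L,np.degrees(np.arctan2(d[1],d[0])),G,G2)
y=np.radians(o['tool_rot'][2])
for g in(G,G2):
    v=g-o['position'][:2]; print('tx',v@[np.cos(y),np.sin(y)],'ty',v@[np.sin(y),-np.cos(y)])
print(ray('wr2',13,47,.041))
E
```

```text
[ 0.50703121 -0.36729897] [ 0.38740871 -0.37740142] 0.12004833340796489 4.827331614194716 [ 0.4571604  -0.37151069] [ 0.45720857 -0.37150663]
tx -0.0050544489179505225 ty 0.007277379620984958
tx -0.005006116841643421 ty 0.007277020837841361
[ 0.57169752 -0.1386128   0.041     ]
```

```bash
python3 -m inch '[{"tx":-0.0015,"ty":0.0037,"tz":0.02,"spin":-0.006,"claw":0},{"tx":-0.0015,"ty":0.0036,"tz":0.02,"spin":0,"claw":0},{"tx":0,"ty":0,"tz":0.025,"spin":0,"claw":0},{"tx":0,"ty":0,"tz":0.025,"spin":0,"claw":0},{"tx":0,"ty":0,"tz":0.025,"spin":0,"claw":0},{"tx":0,"ty":0,"tz":0.025,"spin":0,"claw":0},{"tx":0,"ty":0,"tz":0.015,"spin":0,"claw":0},{"tx":0,"ty":0,"tz":0.01,"spin":0,"claw":0},{"tx":0,"ty":0,"tz":0,"spin":0,"claw":0},{"tx":0,"ty":0,"tz":0,"spin":0,"claw":0}]'
python3 - <<'E'
from h import *
print('corner',ray('wr2',76,200,.012))
E
```

```text
time_s: 5.8
position: [0.4587, -0.373, 0.0108]
tool_rot: [-180.0, -0.0, 4.5]
force: [-1.0, -1.4, -0.1]
gripper_width: 0.0945
grasp_force: 0.0
corner [ 0.43773854 -0.1655688   0.012     ]
```

```bash
python3 -m inch '[{"tx":0,"ty":0,"tz":0,"spin":0,"claw":1},{"tx":0,"ty":0,"tz":0,"spin":0,"claw":1},{"tx":0,"ty":0,"tz":0,"spin":0,"claw":1},{"tx":0,"ty":0,"tz":0,"spin":0,"claw":1},{"tx":0,"ty":0,"tz":0,"spin":0,"claw":1},{"tx":0,"ty":0,"tz":0,"spin":0,"claw":1},{"tx":0,"ty":0,"tz":0,"spin":0,"claw":1},{"tx":0,"ty":0,"tz":0,"spin":0,"claw":1},{"tx":0,"ty":0,"tz":0,"spin":0,"claw":1},{"tx":0,"ty":0,"tz":0,"spin":0,"claw":1}]'
```

```text
time_s: 6.63
position: [0.4584, -0.373, 0.0104]
tool_rot: [-180.0, 0.0, 4.4]
force: [0.7, -1.2, -0.4]
gripper_width: 0.031
grasp_force: 0.0
```

```bash
python3 -m inch '[{"tx":0,"ty":0,"tz":0,"spin":0,"claw":1},{"tx":0,"ty":0,"tz":0,"spin":0,"claw":1},{"tx":0,"ty":0,"tz":0,"spin":0,"claw":1},{"tx":0,"ty":0,"tz":0,"spin":0,"claw":1},{"tx":0,"ty":0,"tz":0,"spin":0,"claw":1}]'
```

```text
time_s: 7.05
position: [0.4584, -0.3728, 0.0104]
tool_rot: [-180.0, 0.0, 4.4]
force: [0.0, 0.5, 1.0]
gripper_width: 0.0179
grasp_force: 29.9
```

```bash
python3 -m inch '[{"tx":0,"ty":0,"tz":-0.01,"spin":0,"claw":1},{"tx":0,"ty":0,"tz":-0.02,"spin":0,"claw":1},{"tx":0,"ty":0,"tz":-0.02,"spin":0,"claw":1},{"tx":0,"ty":0,"tz":-0.02,"spin":0,"claw":1},{"tx":0,"ty":0,"tz":-0.02,"spin":0,"claw":1},{"tx":0.0052,"ty":-0.0153,"tz":0,"spin":0,"claw":1},{"tx":0.0104,"ty":-0.0307,"tz":0,"spin":0,"claw":1},{"tx":0.0104,"ty":-0.0307,"tz":0,"spin":0,"claw":1},{"tx":0.0104,"ty":-0.0307,"tz":0,"spin":0,"claw":1},{"tx":0.0104,"ty":-0.0307,"tz":0,"spin":0,"claw":1},{"tx":0.0104,"ty":-0.0307,"tz":0,"spin":0,"claw":1},{"tx":0.0104,"ty":-0.0307,"tz":0,"spin":0,"claw":1},{"tx":0.0104,"ty":-0.0307,"tz":0,"spin":0,"claw":1},{"tx":0.0052,"ty":-0.0153,"tz":0,"spin":0,"claw":1},{"tx":0,"ty":0,"tz":0,"spin":0,"claw":1},{"tx":0,"ty":0,"tz":0,"spin":0,"claw":1}]'
python3 - <<'E'
from h import *
snap('scene','sc3');snap('wrist','wr3');snap('side','sd3')
a=cv2.imread('pics/sc3.png')[170:270,190:330]; c=cv2.imread('pics/sd3.png')[160:260,220:360]; b=cv2.imread('pics/wr3.png')[60:290,130:440]
A=cv2.resize(a,(392,280),interpolation=2);C=cv2.resize(c,(392,280),interpolation=2);B=cv2.resize(b,(400,297))
o=np.zeros((580,784,3),np.uint8);o[:280,:392]=A;o[:280,392:]=C;o[283:580,:400]=B
cv2.imwrite('pics/m3.png',o)
E
```

```text
time_s: 8.38
position: [0.5225, -0.1209, 0.1007]
tool_rot: [180.0, 0.0, 4.6]
force: [-0.1, -0.8, -2.7]
gripper_width: 0.0177
grasp_force: 29.9
```

View pics/m3.png

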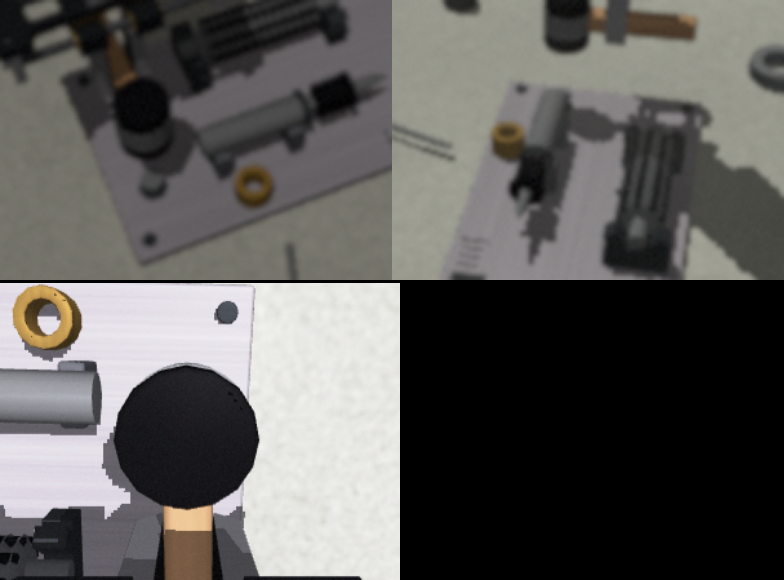

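```bash
python3 - <<'E'
from h import *
print('scene peg',ray('sc3',190+152/2.8,170+178/2.8,.041),'head',ray('sc3',190+142/2.8,170+103/2.8,.146))
W=lambda u,v:(130+u/1.29,60+(v-283)/1.29)
print('wr head',ray('wr3',*W(187,437),.146),'corner',ray('wr3',*W(253,286),.012),'tube end',ray('wr3',*W(97,398),.055),'bolt',ray('wr3',*W(227,313),.013), 'sliver',ray('wr3',*W(185,363),.041))
E
```

```text
scene peg [ 0.58074507 -0.11937956  0.041     ] head [ 0.57413178 -0.11553021  0.146     ]
wr head [ 0.57102157 -0.11799441  0.146     ] corner [ 0.63393435 -0.14952494  0.012     ] tube end [ 0.57087532 -0.07398356  0.055     ] bolt [ 0.61877009 -0.1366151   0.013     ] sliver [ 0.59055321 -0.11552561  0.041     ]
```

```bash
python3 -m inch '[{"tx":0.004,"ty":0,"tz":0.01,"spin":0,"claw":1},{"tx":0,"ty":0,"tz":0.012,"spin":0,"claw":1},{"tx":0,"ty":0,"tz":0.012,"spin":0,"claw":1},{"tx":0,"ty":0,"tz":0.008,"spin":0,"claw":1},{"tx":0,"ty":0,"tz":0.003,"spin":0,"claw":1},{"tx":0,"ty":0,"tz":0,"spin":0,"claw":1},{"tx":0,"ty":0,"tz":0,"spin":0,"claw":1}]'
python3 -m inch '[{"tx":0,"ty":0,"tz":0.002,"spin":0,"claw":1},{"tx":0,"ty":0,"tz":0.002,"spin":0,"claw":1},{"tx":0,"ty":0,"tz":0.002,"spin":0,"claw":1},{"tx":0,"ty":0,"tz":0.002,"spin":0,"claw":1}]'
python3 -m inch '[{"tx":0,"ty":0,"tz":0.002,"spin":0,"claw":1},{"tx":0,"ty":0,"tz":0.002,"spin":0,"claw":1}]'
```

```text
time_s: 9.12
position: [0.5262, -0.1218, 0.0552]
tool_rot: [180.0, 0.0, 4.4]
force: [-0.6, 0.2, -2.3]
gripper_width: 0.0179
grasp_force: 29.9
time_s: 9.45
position: [0.5267, -0.1214, 0.0475]
tool_rot: [180.0, -0.0, 4.4]
force: [0.8, -0.1, -3.5]
gripper_width: 0.018
grasp_force: 29.9
time_s: 9.62
position: [0.5265, -0.1214, 0.0433]
tool_rot: [-180.0, -0.0, 4.4]
force: [0.3, 0.3, -3.9]
gripper_width: 0.0178
grasp_force: 29.9
```

```bash
python3 -m inch '[{"tx":0,"ty":0,"tz":0.001,"spin":0,"claw":1},{"tx":0,"ty":0,"tz":0,"spin":0,"claw":1},{"tx":0,"ty":0,"tz":0,"spin":0,"claw":1}]'
python3 - <<'E'
from h import *
for i in range(4):
    snap('wrist','wr4'); o=arm.get_obs(); print(o['force'].round(2),o['torque'].round(3),o['position'].round(4))
snap('scene','sc4');snap('side','sd4')
for f,z in(('wr3',.146),('wr4',.088)):
    im=cv2.imread('pics/'+f+'.png').astype(int); m=((im.max(2)<45)).astype(np.uint8); m[290:]=0
    n,l,s,c=cv2.connectedComponentsWithStats(m)
    for i in range(1,n):
        if s[i,4]>800: print(f,s[i],c[i],ray(f,*c[i],z))
E
```

```text
time_s: 9.87
position: [0.5264, -0.1215, 0.0424]
tool_rot: [-180.0, 0.0, 4.4]
force: [-0.2, 0.1, -2.2]
gripper_width: 0.0177
grasp_force: 29.9
[-0.81  0.49 -3.02] [-0.018  0.232  0.014] [ 0.5264 -0.1216  0.0425]
[ 0.39  0.46 -2.71] [0.024 0.282 0.024] [ 0.5265 -0.1216  0.0425]
[-0.18  0.95 -3.81] [0.009 0.227 0.025] [ 0.5265 -0.1215  0.0425]
[-0.59 -0.31 -3.01] [-0.004  0.292  0.003] [ 0.5265 -0.1215  0.0426]
wr3 [   0  122   45   46 1512] [ 19.17063492 144.63029101] [ 0.5767184  -0.02185367  0.146     ]
wr3 [ 218  124  113  111 9515] [273.9812927  179.38076721] [ 0.57099217 -0.11762033  0.146     ]
wr3 [ 139  235   94   55 1638] [178.15689866 262.23687424] [ 0.53394839 -0.08136163  0.146     ]
wr4 [ 218  124  113  111 9519] [273.94011976 179.36631999] [ 0.57528309 -0.11667079  0.088     ]
wr4 [134 270  99  20 851] [165.31844888 282.13513514] [ 0.52904396 -0.07530296  0.088     ]
```

```bash
python3 - <<'E'
from h import *
a=cv2.imread('pics/sc4.png')[185:265,190:290]; c=cv2.imread('pics/sd4.png')[150:230,240:340]; b=cv2.imread('pics/wr4.png')[60:260,150:400]; d=cv2.imread('pics/wr1.png')[140:250,90:230]
r=lambda x:cv2.resize(x,(395,295),interpolation=2)
cv2.imwrite('pics/m4.png',np.vstack([np.hstack([r(a),r(c)]),np.hstack([r(b),r(d)])]))
E
```

```text
(no output)
```

View pics/m4.png

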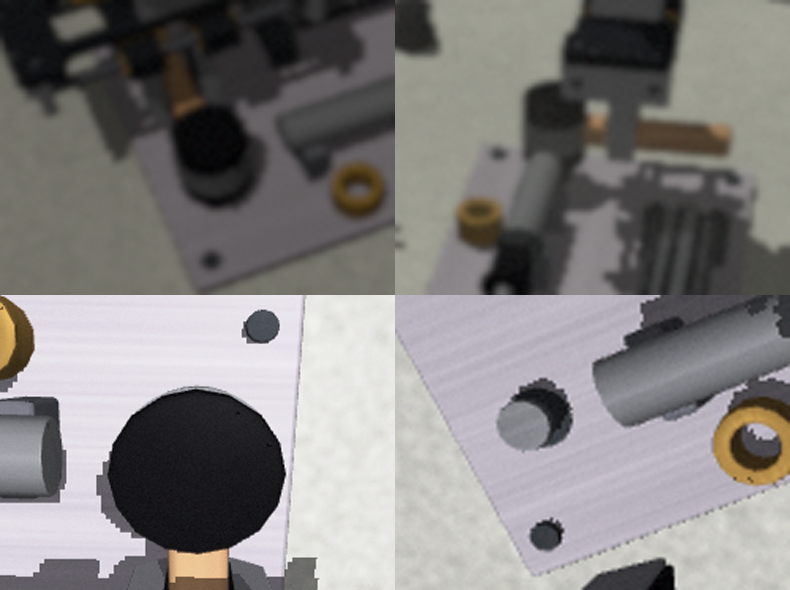

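The head covers the peg in all views: no part of the cap is visible, and the head isn't tilted. I'll carry on down in small steps and watch the force.

```bash
for i in 1; do python3 -m inch '[{"tx":0,"ty":0,"tz":0.0015,"spin":0,"claw":1},{"tx":0,"ty":0,"tz":0.0005,"spin":0,"claw":1}]'; done
python3 -m inch '[{"tx":0,"ty":0,"tz":0.0015,"spin":0,"claw":1}]'
python3 -m inch '[{"tx":0,"ty":0,"tz":0.0015,"spin":0,"claw":1}]'
```

```text
time_s: 10.33
position: [0.5264, -0.1214, 0.0403]
tool_rot: [-180.0, 0.0, 4.4]
force: [-0.2, -0.1, -2.7]
gripper_width: 0.0176
grasp_force: 29.9
time_s: 10.42
position: [0.5263, -0.1215, 0.039]
tool_rot: [-180.0, 0.0, 4.4]
force: [-1.5, -0.2, 1.4]
gripper_width: 0.0176
grasp_force: 29.9
time_s: 10.5
position: [0.5264, -0.1215, 0.0376]
tool_rot: [-180.0, -0.0, 4.4]
force: [-1.6, 0.3, 1.5]
gripper_width: 0.0176
grasp_force: 29.9
```

```bash
python3 -m inch '[{"tx":0,"ty":0,"tz":0.002,"spin":0,"claw":1},{"tx":0,"ty":0,"tz":0.002,"spin":0,"claw":1}]'
python3 -m inch '[{"tx":0,"ty":0,"tz":0.002,"spin":0,"claw":1}]'
python3 -m inch '[{"tx":0,"ty":0,"tz":0.0015,"spin":0,"claw":1}]'
python3 - <<'E'
from h import *
snap('wrist','wr5'); o=arm.get_obs(); print(o['force'].round(2),o['torque'].round(3),o['position'].round(4))
for f in('wr4','wr5'):
    im=cv2.imread('pics/'+f+'.png').astype(int); m=((im.max(2)<45)).astype(np.uint8); m[290:]=0
    n,l,s,c=cv2.connectedComponentsWithStats(m)
    for i in range(1,n):
        if s[i,4]>5000: print(f,s[i],c[i])
E
```

```text
time_s: 10.67
position: [0.5264, -0.1215, 0.0336]
tool_rot: [-180.0, -0.0, 4.4]
force: [-1.2, 0.7, 2.2]
gripper_width: 0.0178
grasp_force: 29.9
time_s: 10.75
position: [0.5264, -0.1215, 0.0315]
tool_rot: [-180.0, -0.0, 4.4]
force: [-2.8, 1.7, 3.0]
gripper_width: 0.0179
grasp_force: 29.9
time_s: 10.83
position: [0.5264, -0.1216, 0.0299]
tool_rot: [-180.0, -0.0, 4.4]
force: [-1.7, 0.7, 2.9]
gripper_width: 0.0177
grasp_force: 29.9
[-0.26  0.72  2.51] [0.131 0.4   0.029] [ 0.5264 -0.1215  0.0297]
wr4 [ 218  124  113  111 9519] [273.94011976 179.36631999]
wr5 [ 218  124  112  111 9563] [273.81648018 179.69476106]
```

```bash
python3 -m inch '[{"tx":0,"ty":0,"tz":0.001,"spin":0,"claw":1}]'
python3 -m inch '[{"tx":0,"ty":0,"tz":0.001,"spin":0,"claw":1}]'
python3 -m inch '[{"tx":0,"ty":0,"tz":0.001,"spin":0,"claw":1},{"tx":0,"ty":0,"tz":0,"spin":0,"claw":1}]'
python3 - <<'E'
from h import *
snap('wrist','wr5'); o=arm.get_obs(); print(o['force'].round(2),o['torque'].round(3),o['position'].round(4))
for f in('wr4','wr5'):
    im=cv2.imread('pics/'+f+'.png').astype(int); m=((im.max(2)<45)).astype(np.uint8); m[290:]=0
    n,l,s,c=cv2.connectedComponentsWithStats(m)
    for i in range(1,n):
        if s[i,4]>5000: print(f,s[i],c[i])
E
```

```text
time_s: 10.97
position: [0.5263, -0.1215, 0.0289]
tool_rot: [-180.0, 0.0, 4.4]
force: [-1.6, 0.6, 3.6]
gripper_width: 0.0182
grasp_force: 29.9
time_s: 11.05
position: [0.5263, -0.1215, 0.028]
tool_rot: [-180.0, 0.0, 4.4]
force: [-3.6, 1.8, 7.5]
gripper_width: 0.0177
grasp_force: 29.9
time_s: 11.22
position: [0.526, -0.1213, 0.0272]
tool_rot: [-179.9, 0.0, 4.4]
force: [-3.8, 0.8, 7.7]
gripper_width: 0.0176
grasp_force: 30.0
[-3.27  1.13  6.5 ] [0.277 0.755 0.116] [ 0.526  -0.1213  0.0273]
wr4 [ 218  124  113  111 9519] [273.94011976 179.36631999]
wr5 [ 219  125  113  112 9715] [274.81338137 181.31137416]
```

```bash
python3 - <<'E'
from h import *
for off in (.0456,.058):
    z=.1007+off; c=ray('wr3',274,179.4,z); yv=np.array([-.077,.997,0])*.022
    print(off,c.round(4),proj('wr3',c+yv)-proj('wr3',c-yv))
c=ray('wr2',285,150,.056);print(proj('wr2',c+yv)-proj('wr2',c-yv))
E
python3 -m inch '[{"tx":0,"ty":0,"tz":0.001,"spin":0,"claw":1},{"tx":0,"ty":0,"tz":0.0005,"spin":0,"claw":1},{"tx":0,"ty":0,"tz":0,"spin":0,"claw":1}]'
```

```text
0.0456 [ 0.571  -0.1176  0.1463] [-1.15162827e+02 -4.38995267e-02]
0.058 [ 0.5732 -0.1175  0.1587] [-1.26983219e+02 -4.84054044e-02]
[-5.26239247e+01 -3.76976218e-02]
time_s: 11.52
position: [0.5255, -0.1213, 0.0259]
tool_rot: [-179.9, 0.1, 4.4]
force: [-5.7, 2.4, 10.4]
gripper_width: 0.0177
grasp_force: 30.0
```

The force rose sharply after about 11.5 mm of peg travel and is now 13 N net, against 7 N needed, so the peg has bottomed. Next I'll lift and carry the mallet back to where it stood.

```bash
python3 -m inch '[{"tx":0,"ty":0,"tz":-0.005,"spin":0,"claw":1},{"tx":0,"ty":0,"tz":-0.015,"spin":0,"claw":1},{"tx":0,"ty":0,"tz":-0.02,"spin":0,"claw":1},{"tx":0,"ty":0,"tz":-0.02,"spin":0,"claw":1},{"tx":0,"ty":0,"tz":-0.015,"spin":0,"claw":1},{"tx":0,"ty":0,"tz":0,"spin":0,"claw":1},{"tx":0,"ty":0,"tz":0,"spin":0,"claw":1}]'
python3 - <<'E'
from h import *
snap('wrist','wr6');snap('scene','sc6')
for f in('wr4','wr6'):
    im=cv2.imread('pics/'+f+'.png').astype(int); m=((im.max(2)<45)).astype(np.uint8); m[290:]=0
    n,l,s,c=cv2.connectedComponentsWithStats(m)
    for i in range(1,n):
        if s[i,4]>5000: print(f,s[i],c[i])
# peg cap in scene: template from sc0, search at subpixel
a=cv2.imread('pics/sc0.png');b=cv2.imread('pics/sc6.png')
T=a[229:241,238:251]; r=cv2.matchTemplate(b[215:255,225:265],T,cv2.TM_CCOEFF_NORMED); _,v,_,l=cv2.minMaxLoc(r); print(v,np.array(l)+(225,215)-(238,229))
print(proj('sc0',(.574,-.1185,.030)),proj('sc0',(.574,-.1185,.018)))
cv2.imwrite('pics/peg.png',cv2.resize(np.hstack([a[220:250,230:260],b[220:250,230:260]]),None,fx=8,fy=8))
E
```

```text
time_s: 12.1
position: [0.527, -0.1213, 0.1005]
tool_rot: [180.0, -0.1, 4.5]
force: [0.3, 0.6, -4.0]
gripper_width: 0.0176
grasp_force: 30.0
wr4 [ 218  124  113  111 9519] [273.94011976 179.36631999]
wr6 [ 219  126  113  114 9842] [275.08768543 183.05639098]
0.484904408454895 [10 14]
[244.19710095 233.28871354] [244.64340192 235.69176233]
```

```bash
python3 -m inch '[{"tx":-0.0055,"ty":0.0153,"tz":0,"spin":0,"claw":1},{"tx":-0.011,"ty":0.0307,"tz":0,"spin":0,"claw":1},{"tx":-0.011,"ty":0.0307,"tz":0,"spin":0,"claw":1},{"tx":-0.011,"ty":0.0307,"tz":0,"spin":0,"claw":1},{"tx":-0.011,"ty":0.0307,"tz":0,"spin":0,"claw":1},{"tx":-0.011,"ty":0.0307,"tz":0,"spin":0,"claw":1},{"tx":-0.011,"ty":0.0307,"tz":0,"spin":0,"claw":1},{"tx":-0.011,"ty":0.0307,"tz":0,"spin":0,"claw":1},{"tx":-0.0055,"ty":0.0153,"tz":0,"spin":0,"claw":1},{"tx":0,"ty":0,"tz":0.01,"spin":0,"claw":1},{"tx":0,"ty":0,"tz":0.02,"spin":0,"claw":1},{"tx":0,"ty":0,"tz":0.02,"spin":0,"claw":1},{"tx":0,"ty":0,"tz":0.02,"spin":0,"claw":1},{"tx":0,"ty":0,"tz":0.01,"spin":0,"claw":1},{"tx":0,"ty":0,"tz":0.004,"spin":0,"claw":1},{"tx":0,"ty":0,"tz":0.003,"spin":0,"claw":1},{"tx":0,"ty":0,"tz":0,"spin":0,"claw":1}]'
python3 - <<'E'
from h import *
snap('scene','sc7')
for f in('sc0','sc7'):
    g=cv2.cvtColor(cv2.imread('pics/'+f+'.png'),6); print(f); print(g[228:246,240:250])
E
```

```text
time_s: 13.62
position: [0.4577, -0.3729, 0.0132]
tool_rot: [-180.0, 0.0, 4.4]
force: [0.9, -1.0, -3.1]
gripper_width: 0.0178
grasp_force: 30.0
sc0
[[89 89 90 89 89 89 89 90 90 90]
 [90 88 86 85 86 86 88 89 90 90]
 [87 83 79 79 78 78 83 86 88 90]
 [84 77 73 70 70 70 74 78 84 88]
 [81 73 69 67 66 68 69 69 73 82]
 [78 70 67 67 67 68 67 62 64 75]
 [76 69 67 68 68 68 65 59 56 69]
 [69 66 67 68 68 67 62 53 46 60]
 [61 55 60 63 63 62 52 40 38 56]
 [55 46 46 50 52 47 40 30 38 62]
 [57 42 34 36 37 34 30 29 48 69]
 [68 52 39 32 31 32 34 44 60 77]
 [81 67 54 46 43 48 55 64 75 84]
 [89 83 77 68 66 70 75 81 85 89]
 [91 89 87 84 83 85 87 89 89 90]
 [91 91 90 90 89 88 89 89 89 89]
 [90 91 90 89 89 89 89 88 89 89]
 [90 90 90 89 89 89 90 89 89 89]]
sc7
[[97 96 97 96 96 96 97 97 97 97]
 [96 97 96 97 97 97 97 97 97 97]
 [97 97 97 99 97 97 98 97 98 98]
 [97 97 96 94 94 93 93 95 97 99]
 [96 93 89 86 85 84 84 88 93 97]
 [91 85 81 77 75 76 74 76 83 91]
 [84 77 74 73 73 71 71 68 70 82]
 [79 72 72 72 73 74 71 68 62 68]
 [73 70 73 74 73 74 72 67 59 66]
 [67 66 71 73 73 73 70 63 58 69]
 [68 62 65 68 69 68 64 56 59 75]
 [77 63 57 57 59 58 57 56 68 83]
 [89 76 64 57 55 57 62 70 82 92]
 [97 90 82 76 73 77 82 86 92 96]
 [98 96 94 91 90 92 94 94 96 97]
 [99 99 98 96 96 95 98 97 96 96]
 [98 98 97 96 97 97 96 96 97 96]
 [98 97 98 97 97 96 96 96 95 96]]
```

```bash
python3 -m inch '[{"tx":0,"ty":0,"tz":0.001,"spin":0,"claw":1},{"tx":0,"ty":0,"tz":0.001,"spin":0,"claw":1},{"tx":0,"ty":0,"tz":0,"spin":0,"claw":1}]'
python3 -m inch '[{"tx":0,"ty":0,"tz":0,"spin":0,"claw":0.85},{"tx":0,"ty":0,"tz":0,"spin":0,"claw":0.8},{"tx":0,"ty":0,"tz":0,"spin":0,"claw":0.7},{"tx":0,"ty":0,"tz":0,"spin":0,"claw":0.5},{"tx":0,"ty":0,"tz":0,"spin":0,"claw":0.2},{"tx":0,"ty":0,"tz":0,"spin":0,"claw":0.2},{"tx":0,"ty":0,"tz":0,"spin":0,"claw":0.2},{"tx":0,"ty":0,"tz":0,"spin":0,"claw":0.2},{"tx":0,"ty":0,"tz":0,"spin":0,"claw":0.2},{"tx":0,"ty":0,"tz":0,"spin":0,"claw":0.2}]'
```

```text
time_s: 13.92
position: [0.458, -0.3732, 0.012]
tool_rot: [180.0, -0.0, 4.4]
force: [-0.2, -1.1, -1.9]
gripper_width: 0.0176
grasp_force: 30.0
time_s: 14.75
position: [0.4577, -0.3731, 0.0114]
tool_rot: [-180.0, 0.0, 4.4]
force: [0.2, -0.1, 0.1]
gripper_width: 0.0689
grasp_force: 0.0
```

```bash
python3 -m inch '[{"tx":0,"ty":0,"tz":-0.01,"spin":0,"claw":0.2},{"tx":0,"ty":0,"tz":-0.02,"spin":0,"claw":0.2},{"tx":0,"ty":0,"tz":-0.03,"spin":0,"claw":0.2},{"tx":0,"ty":0,"tz":-0.03,"spin":0,"claw":0.2},{"tx":0,"ty":0,"tz":-0.03,"spin":0,"claw":0.2},{"tx":0,"ty":0,"tz":-0.03,"spin":0,"claw":0.2},{"tx":0,"ty":0,"tz":-0.03,"spin":0,"claw":0.2},{"tx":0,"ty":0,"tz":0,"spin":0,"claw":0.2},{"tx":0,"ty":0,"tz":0,"spin":0,"claw":0.2}]'
python3 - <<'E'
from h import *
snap('wrist','wr8'); 
im=cv2.imread('pics/wr8.png').astype(int); m=((im.max(2)<45)).astype(np.uint8); m[235:]=0
n,l,s,c=cv2.connectedComponentsWithStats(m)
for i in range(1,n):
    if s[i,4]>500: print(s[i],c[i],ray('wr8',*c[i],.056))
hsv=cv2.cvtColor(im.astype(np.uint8),cv2.COLOR_BGR2HSV); w=((hsv[...,0]<20)&(hsv[...,1]>90)&(im.max(2)>70)).astype(np.uint8)
n,l,s,c=cv2.connectedComponentsWithStats(w)
for i in range(1,n):
    if s[i,4]>300: print('wood',s[i],c[i])
E
python3 -m inch '[{"tx":0.01165,"ty":-0.0339,"tz":0,"spin":0,"claw":0.2},{"tx":0.01165,"ty":-0.0339,"tz":0,"spin":0,"claw":0.2},{"tx":0.01165,"ty":-0.0339,"tz":0,"spin":0,"claw":0.2},{"tx":0.01165,"ty":-0.0339,"tz":0,"spin":0,"claw":0.2},{"tx":0.01165,"ty":-0.0339,"tz":0,"spin":0,"claw":0.2},{"tx":0.01165,"ty":-0.0339,"tz":0,"spin":0,"claw":0.2},{"tx":0.01165,"ty":-0.0339,"tz":0,"spin":0,"claw":0.2},{"tx":0.01165,"ty":-0.0339,"tz":0,"spin":0,"claw":0.2},{"tx":0.01165,"ty":-0.0339,"tz":0,"spin":0,"claw":0.2},{"tx":0.01165,"ty":-0.0339,"tz":0,"spin":0,"claw":0.2},{"tx":0.01165,"ty":-0.0339,"tz":0,"spin":0,"claw":0.2},{"tx":0.01165,"ty":-0.0339,"tz":0,"spin":0,"claw":0.2}]'
python3 -m inch '[{"tx":0,"ty":0,"tz":0,"spin":-0.1183,"claw":0.2},{"tx":0,"ty":0,"tz":0,"spin":-0.1183,"claw":0.2},{"tx":0,"ty":0,"tz":0,"spin":-0.1183,"claw":0.2},{"tx":0,"ty":0,"tz":0,"spin":-0.1183,"claw":0.2},{"tx":0,"ty":0,"tz":0,"spin":-0.1183,"claw":0.2},{"tx":0,"ty":0,"tz":0,"spin":-0.1183,"claw":0.2},{"tx":0,"ty":0,"tz":0,"spin":-0.1183,"claw":0.2},{"tx":0,"ty":0,"tz":0,"spin":-0.1183,"claw":0.2},{"tx":0,"ty":0,"tz":0,"spin":-0.1183,"claw":0.2},{"tx":0,"ty":0,"tz":0,"spin":-0.1183,"claw":0.2},{"tx":0,"ty":0,"tz":0,"spin":-0.1183,"claw":0.2},{"tx":0,"ty":0,"tz":0,"spin":-0.1183,"claw":0.2},{"tx":0,"ty":0,"tz":0,"spin":-0.1183,"claw":0.2},{"tx":0,"ty":0,"tz":0,"spin":0,"claw":0.2},{"tx":0,"ty":0,"tz":0,"spin":0,"claw":0.2}]'
```

```text
time_s: 15.5
position: [0.4583, -0.3739, 0.1937]
tool_rot: [179.9, -0.2, 4.4]
force: [0.1, 0.3, -0.7]
gripper_width: 0.0755
grasp_force: 0.0
[ 250  120   49   50 1858] [274.0285253 144.2744887] [ 0.50668462 -0.36878795  0.056     ]
wood [ 266  168   18   95 1559] [274.25465042 213.2264272 ]
wood [ 80 314  19  66 389] [ 85.95886889 348.47300771]
time_s: 16.55
position: [0.5645, 0.0454, 0.1899]
tool_rot: [-180.0, 0.2, 4.4]
force: [0.0, 0.2, -0.0]
gripper_width: 0.0756
grasp_force: 0.0
time_s: 17.8
position: [0.5647, 0.0433, 0.1904]
tool_rot: [-179.9, -0.0, 92.3]
force: [0.1, -0.0, -0.5]
gripper_width: 0.0751
grasp_force: 0.0
```

```bash
python3 - <<'E'
from h import *
snap('wrist','wr9'); f='wr9'
y=np.radians(2.5); O=np.array([.5668,.0209]); R=np.array([[np.cos(y),-np.sin(y)],[np.sin(y),np.cos(y)]])
P=lambda gx,gy,z:np.r_[R@[gx,gy]+O,z]
for n,q in dict(knob=P(0,.022,.068),fl=P(0,.0395,.071),tip=P(0,.075,.055),b1=P(.011,.154,.063),b2=P(.037,.154,.063),tube0=P(0,0,.07)).items(): print(n,proj(f,q).round(1))
im=cv2.imread('pics/wr9.png').astype(int); m=((im.max(2)<45)).astype(np.uint8); m[290:]=0
n,l,s,c=cv2.connectedComponentsWithStats(m)
for i in range(1,n):
    if s[i,4]>150: print(s[i],c[i].round(1))
g=cv2.cvtColor(im.astype(np.uint8),6)
# profile along axis at z=.055.. every 2mm
for gy in np.arange(-.01,.17,.004):
    print(int(gy*1e3),[int(g[tuple(proj(f,P(gx,gy,.06))[::-1].round().astype(int))]) for gx in np.arange(-.02,.041,.004)])
E
```

```text
knob [277.3 202.4]
fl [277.3 183.4]
tip [277.2 140.1]
b1 [290.9  40.1]
b2 [323.5  40. ]
tube0 [277.3 227. ]
[ 469   73   67   59 3125] [502.  102.2]
[135 139  29  22 466] [147.  149.5]
[173 138  32  23 587] [189.  148.6]
[145 167  13  24 177] [150.6 178.8]
[ 259  175   35   56 1283] [276.1 199.9]
[180 199  10  41 214] [184.8 219.1]
[150 217  13  25 165] [155.8 229.1]
[175 241  37  49 866] [195.7 270.5]
[345 241  32  49 782] [356.7 270.4]
[152 242  13  29 176] [158.  255.2]
[437 287  94   3 250] [483.8 288.1]
[ 21 288  94   2 185] [ 67.3 288.5]
-10 [87, 76, 53, 101, 128, 150, 147, 129, 90, 194, 197, 195, 200, 200, 199, 197]
-6 [83, 85, 42, 49, 59, 65, 65, 60, 71, 194, 200, 196, 200, 198, 199, 196]
-2 [88, 41, 34, 30, 27, 29, 32, 50, 50, 197, 197, 193, 200, 202, 196, 195]
2 [90, 73, 21, 23, 105, 149, 54, 20, 14, 198, 195, 201, 204, 200, 197, 199]
6 [90, 84, 52, 19, 36, 48, 32, 28, 36, 195, 196, 202, 204, 200, 197, 198]
10 [88, 86, 89, 24, 21, 28, 29, 31, 198, 196, 194, 200, 204, 198, 198, 199]
14 [89, 90, 66, 24, 25, 30, 30, 28, 196, 197, 194, 201, 203, 198, 201, 199]
18 [88, 89, 67, 2
[... 2359 characters left out ...]
, 200, 207, 53, 53, 50, 49, 68, 68, 118, 165, 158]
142 [199, 204, 199, 208, 206, 203, 206, 67, 70, 67, 68, 72, 68, 68, 202, 199]
146 [202, 202, 199, 206, 209, 201, 209, 66, 64, 64, 61, 74, 68, 68, 199, 199]
150 [201, 204, 197, 207, 208, 108, 93, 30, 57, 61, 59, 59, 59, 58, 201, 202]
154 [202, 201, 196, 207, 206, 93, 95, 33, 151, 148, 154, 154, 149, 151, 200, 198]
158 [198, 201, 194, 205, 203, 199, 208, 205, 199, 201, 207, 204, 204, 197, 201, 198]
162 [199, 201, 198, 204, 204, 201, 206, 204, 199, 203, 204, 204, 206, 194, 201, 201]
165 [199, 202, 199, 205, 207, 202, 205, 203, 201, 198, 205, 202, 206, 197, 65, 68]
169 [198, 201, 197, 206, 203, 198, 205, 205, 203, 203, 202, 203, 203, 94, 69, 64]
```

```bash
python3 -m inch '[{"tx":0,"ty":0.001,"tz":0.015,"spin":0,"claw":0.2},{"tx":0,"ty":0,"tz":0.025,"spin":0,"claw":0.2},{"tx":0,"ty":0,"tz":0.025,"spin":0,"claw":0.2},{"tx":0,"ty":0,"tz":0.025,"spin":0,"claw":0.2},{"tx":0,"ty":0,"tz":0.025,"spin":0,"claw":0.2},{"tx":0,"ty":0,"tz":0.02,"spin":0,"claw":0.2},{"tx":0,"ty":0,"tz":0.012,"spin":0,"claw":0.2},{"tx":0,"ty":0,"tz":0.007,"spin":0,"claw":0.2},{"tx":0,"ty":0,"tz":0,"spin":0,"claw":0.2},{"tx":0,"ty":0,"tz":0,"spin":0,"claw":0.2}]'
python3 -m inch '[{"tx":0,"ty":0,"tz":0,"spin":0,"claw":1},{"tx":0,"ty":0,"tz":0,"spin":0,"claw":1},{"tx":0,"ty":0,"tz":0,"spin":0,"claw":1},{"tx":0,"ty":0,"tz":0,"spin":0,"claw":1},{"tx":0,"ty":0,"tz":0,"spin":0,"claw":1},{"tx":0,"ty":0,"tz":0,"spin":0,"claw":1},{"tx":0,"ty":0,"tz":0,"spin":0,"claw":1},{"tx":0,"ty":0,"tz":0,"spin":0,"claw":1},{"tx":0,"ty":0,"tz":0,"spin":0,"claw":1},{"tx":0,"ty":0,"tz":0,"spin":0,"claw":1},{"tx":0,"ty":0,"tz":0,"spin":0,"claw":1},{"tx":0,"ty":0,"tz":0,"spin":0,"claw":1},{"tx":0,"ty":0,"tz":0,"spin":0,"claw":1},{"tx":0,"ty":0,"tz":0,"spin":0,"claw":1}]'
```

```text
time_s: 18.68
position: [0.567, 0.0432, 0.0378]
tool_rot: [180.0, 0.0, 92.5]
force: [0.2, -0.0, 1.0]
gripper_width: 0.0754
grasp_force: 0.0
time_s: 19.85
position: [0.5654, 0.0434, 0.0373]
tool_rot: [-179.9, -0.0, 92.6]
force: [-5.3, -0.2, 4.6]
gripper_width: 0.0216
grasp_force: 30.0
```

```bash
python3 -m inch '[{"tx":0.004,"ty":-0.001,"tz":0,"spin":0,"claw":1},{"tx":0.008,"ty":0,"tz":0,"spin":0,"claw":1},{"tx":0.008,"ty":0,"tz":0,"spin":0,"claw":1},{"tx":0.008,"ty":0,"tz":0,"spin":0,"claw":1},{"tx":0.008,"ty":0,"tz":0,"spin":0,"claw":1},{"tx":0.008,"ty":0,"tz":0,"spin":0,"claw":1},{"tx":0.008,"ty":0,"tz":0,"spin":0,"claw":1},{"tx":0.008,"ty":0,"tz":0,"spin":0,"claw":1},{"tx":0.006,"ty":0,"tz":0,"spin":0,"claw":1},{"tx":0.004,"ty":0,"tz":0,"spin":0,"claw":1},{"tx":0,"ty":0,"tz":0,"spin":0,"claw":1},{"tx":0,"ty":0,"tz":0,"spin":0,"claw":1}]'
python3 - <<'E'
from h import *
snap('wrist','wr10'); f='wr10'
y=np.radians(2.5); O=np.array([.5668,.0209]); R=np.array([[np.cos(y),-np.sin(y)],[np.sin(y),np.cos(y)]])
P=lambda gx,gy,z:np.r_[R@[gx,gy]+O,z]
for n,q in dict(tip=P(0,.145,.055),b1=P(.011,.155,.063),b2=P(.037,.155,.063)).items(): print(n,proj(f,q).round(1))
g=cv2.cvtColor(cv2.imread('pics/wr10.png'),6)
for gy in np.arange(.12,.170,.002):
    print(int(round(gy*1e3)),[int(g[tuple(proj(f,P(gx,gy,.059))[::-1].round().astype(int))]) for gx in np.arange(-.012,.041,.003)])
E
```

```text
time_s: 20.85
position: [0.5621, 0.1092, 0.0373]
tool_rot: [-180.0, 0.3, 92.4]
force: [-3.6, -8.8, 3.3]
gripper_width: 0.022
grasp_force: 30.0
tip [278.  154.3]
b1 [304.1 132.7]
b2 [365.5 132.7]
120 [109, 114, 65, 75, 77, 70, 115, 113, 112, 111, 115, 116, 118, 114, 109, 110, 230, 234]
122 [107, 111, 63, 76, 79, 69, 114, 112, 109, 114, 113, 114, 117, 108, 113, 114, 233, 233]
124 [112, 116, 61, 75, 79, 106, 234, 116, 111, 113, 114, 112, 119, 112, 110, 114, 234, 234]
126 [113, 112, 66, 76, 78, 105, 235, 116, 109, 115, 114, 61, 65, 62, 64, 66, 203, 202]
128 [106, 112, 61, 75, 77, 200, 236, 116, 110, 113, 115, 117, 118, 115, 112, 118, 234, 232]
130 [111, 114, 96, 77, 75, 237, 236, 116, 114, 112, 113, 116, 113, 112, 112, 116, 235, 234]
132 [117, 114, 112, 79, 77, 236, 235, 116, 112, 114, 115, 117, 117, 111, 114, 115, 235, 234]
134 [112, 113, 112, 75, 74, 236, 234, 116, 114, 115, 115, 117, 34, 47, 46, 47, 125, 233]
136 [113, 115, 115, 74, 71, 237, 236, 118, 109, 112, 117, 117, 113, 117, 115, 112, 234, 235]
138 [111, 117, 111, 73, 69, 237, 235, 116, 111, 113, 114, 114, 115, 111, 109, 110, 23
[... 750 characters left out ...]
4, 234, 234, 236, 73, 60, 69, 70, 69, 70, 76, 75, 75, 76, 232, 235]
158 [233, 235, 235, 235, 232, 138, 32, 39, 36, 36, 37, 39, 36, 35, 108, 105, 232, 234]
160 [232, 235, 234, 233, 113, 115, 34, 34, 34, 39, 36, 39, 38, 90, 235, 234, 233, 234]
162 [231, 234, 235, 233, 110, 114, 39, 43, 45, 37, 33, 40, 93, 94, 235, 233, 234, 234]
164 [232, 235, 235, 112, 112, 118, 85, 65, 65, 65, 69, 55, 60, 63, 234, 231, 235, 234]
166 [232, 235, 233, 230, 228, 236, 235, 234, 233, 233, 237, 234, 235, 231, 235, 232, 232, 233]
168 [232, 235, 233, 233, 233, 236, 235, 235, 233, 234, 237, 237, 235, 232, 232, 233, 234, 234]
170 [230, 236, 235, 233, 232, 236, 236, 235, 233, 234, 233, 235, 236, 231, 233, 232, 234, 236]
```

```bash
python3 -m inch '[{"tx":0.004,"ty":0,"tz":0,"spin":0,"claw":1},{"tx":0.004,"ty":0,"tz":0,"spin":0,"claw":1},{"tx":0.003,"ty":0,"tz":0,"spin":0,"claw":1},{"tx":0.0015,"ty":0,"tz":0,"spin":0,"claw":1},{"tx":0,"ty":0,"tz":0,"spin":0,"claw":1},{"tx":0,"ty":0,"tz":0,"spin":0,"claw":1},{"tx":0,"ty":0,"tz":0,"spin":0,"claw":1}]'
python3 - <<'E'
from h import *
snap('wrist','wr11')
cv2.imwrite('pics/c11.png',cv2.resize(cv2.imread('pics/wr11.png')[100:210,240:390],None,fx=5,fy=5,interpolation=cv2.INTER_NEAREST))
E
```

```text
time_s: 21.48
position: [0.5615, 0.121, 0.0373]
tool_rot: [-179.9, 0.3, 92.4]
force: [-4.6, -10.0, 3.5]
gripper_width: 0.0219
grasp_force: 30.0
```

View pics/c11.png

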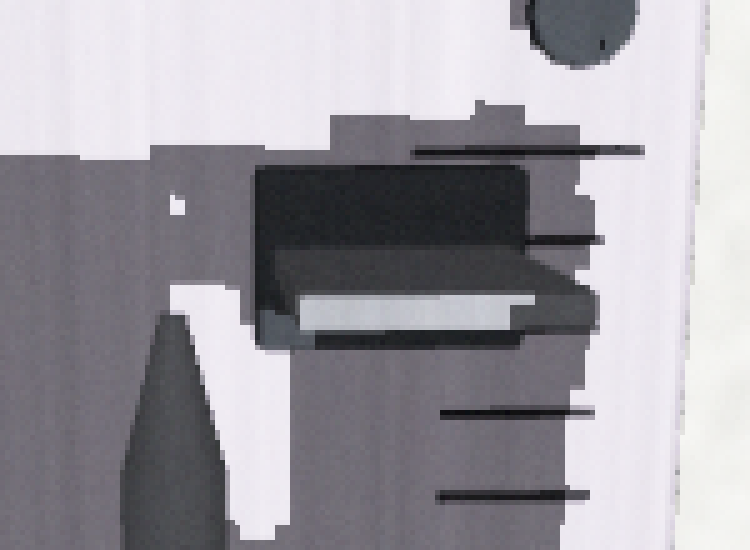

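The crop shows the pointer tip at crop (172,312), which is image (274.4,162.4). The bright top of the blade spans crop rows 295–331, which is image rows 159.0–166.2, centre 162.6, from x 300. They look nearly level; I'll work out the parallax from the different heights.

```bash
python3 - <<'E'
from h import *
y=np.radians(2.5); O=np.array([.5668,.0209]); R=np.array([[np.cos(y),-np.sin(y)],[np.sin(y),np.cos(y)]])
L=lambda u,v,z:(R.T@(ray('wr11',u,v,z)[:2]-O)*1e3).round(2)
print('tip',L(240+172/5,100+312/5,.055),'blade',L(240+300/5,100+295/5,.063),L(240+300/5,100+331/5,.063),L(240+510/5,100+295/5,.063),L(240+510/5,100+331/5,.063))
print(-np.load('pics/wr11.npz')['R'].T@np.load('pics/wr11.npz')['t'])
E
```

```text
tip [ -1.69 153.1 ] blade [  9.39 155.64] [  9.44 152.52] [ 27.52 155.62] [ 27.67 152.5 ]
[0.5579917  0.19545592 0.2155589 ]
```

```bash
python3 -m inch '[{"tx":0.001,"ty":0,"tz":0,"spin":0,"claw":1},{"tx":0,"ty":0,"tz":0,"spin":0,"claw":1},{"tx":0,"ty":0,"tz":0,"spin":0,"claw":1},{"tx":0,"ty":0,"tz":0,"spin":0,"claw":1},{"tx":0,"ty":0,"tz":0,"spin":0,"claw":1}]'
python3 - <<'E'
from h import *
snap('wrist','wr12')
y=np.radians(2.5); O=np.array([.5668,.0209]); R=np.array([[np.cos(y),-np.sin(y)],[np.sin(y),np.cos(y)]])
L=lambda u,v,z:(R.T@(ray('wr12',u,v,z)[:2]-O)*1e3).round(2)
g=cv2.cvtColor(cv2.imread('pics/wr12.png'),6)
print('tip col',g[155:172,274],g[155:172,275]); print('blade col',g[150:175,320])
r=np.where(g[150:175,320]>150)[0]+150; print(r, 'blade',L(320,r.min()-.5+.0,.063),L(320,r.max()+.5,.063))
print('tip cand',[(v,L(274.4,v-.5,.055)[1]) for v in range(160,166)])
E
```

```text
time_s: 21.95
position: [0.5615, 0.1217, 0.0373]
tool_rot: [-179.9, 0.3, 92.4]
force: [-3.4, -9.6, 3.3]
gripper_width: 0.0217
grasp_force: 30.0
tip col [112 110 137 236 236 236 233 196  76  81  80  83  82  80  85  82  87] [115 115 137 236 235 236 234 197  70  78  74  75  80  81  79  79  78]
blade col [ 47  60  64  59  60  57  59  63  56  62  82 196 195 196 196 194 193 145
  35  38  36  90 107 110 109]
[161 162 163 164 165 166] blade [ 18.05 155.75] [ 18.13 153.15]
tip cand [(160, np.float64(155.2)), (161, np.float64(154.74)), (162, np.float64(154.29)), (163, np.float64(153.83)), (164, np.float64(153.38)), (165, np.float64(152.92))]
```

```bash
python3 -m inch '[{"tx":0.0004,"ty":0,"tz":0,"spin":0,"claw":1},{"tx":0,"ty":0,"tz":0,"spin":0,"claw":1},{"tx":0,"ty":0,"tz":0,"spin":0,"claw":1},{"tx":0,"ty":0,"tz":0,"spin":0,"claw":1}]'
python3 - <<'E'
from h import *
snap('wrist','wr13')
g=cv2.cvtColor(cv2.imread('pics/wr13.png'),6)
print('tip col',g[155:172,274]); print('blade col',g[156:175,320])
print(arm.get_obs()['position'],arm.job_done())
E
```

```text
time_s: 22.33
position: [0.5615, 0.122, 0.0373]
tool_rot: [-179.9, 0.3, 92.4]
force: [-4.5, -10.3, 2.5]
gripper_width: 0.0217
grasp_force: 30.0
tip col [116 112 113 133 235 235 233 195  73  79  77  82  83  85  81  84  85]
blade col [ 59  61  59  55  68 136 196 195 193 195 196 192 108  34  33  56 109 106
 111]
the job is handed in; nothing more can be done
[0.56144668 0.12195067 0.03729304] None
```

The job is handed in at 22.3 s: the peg is driven home with the mallet, the mallet is upright again on the bare table, and the gripper is holding the rod out with the pointer tip level with the blade to within about half a millimetre by the wrist camera; the peg's stop came about 12 mm lower than the 30 mm you gave, but the force rise and about 11.5 mm of travel show it is fully home.

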